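Load the bench safelight from the filter magazine

TASK

Get the bench safelight ready: pull the bottom filter out through the mouth of the grey magazine, letting the other three settle down inside it, and lay it flat in the filter seat on the safelight, between its rails and stops. Set the brightness by turning only the big black outer ring until its white line points at the red mark; the small silver fine knob in its middle must stay as it is set. Leave the brown dropper bottle and the loupe where they stand.

Things in the scene. Friction and masses are not known exactly. Their poses are not given: they have to be found in the camera images.
- magazine: Fixed grey open-topped magazine with a flat stack of four like filters. Its mouth looks along its -x (towards the robot); origin on the table, 55 mm in front of the mouth; y across. Base 64 mm wide, x 52 to 158 mm, its top (the floor) at z 30 mm; foot 92 mm wide, 5 mm high, x 44 to 174 mm. Walls up to z 78 mm; inside 103 x 57 mm (x from 55).
- mouth (a point): Middle of the magazine's mouth at floor height, 30 mm above the table; axes as the magazine. Two front lips at the corners (x -3 to 0 mm, 17 mm wide each) end 14 mm above the floor, so that only the bottom filter passes beneath them.
- filter_1: Bottom filter, the one to load: black frame round an orange-red pane, rigid plate 100 x 54 x 10 mm (x, y, z), 0.06 to 0.13 kg. Origin at the centre of its underside. At the start it lies on the magazine floor, its end standing 30 to 38 mm out of the mouth, free at the sides and beneath; grip it from above across the 54 mm. It pulls out along the magazine's -x with little friction.
- filter_2: Second filter from the bottom, like filter_1, wholly inside the magazine (its centre about 51 mm behind the mouth). Must stay in the magazine and settle on its floor.
- filter_3: Third filter, the same, on filter_2; stays in the magazine.
- filter_4: Top filter, the same, on filter_3; stays in the magazine.
- safelight: Fixed low black lamp box 130 x 180 x 40 mm (x, y, z). Origin on the table under its centre; x away from the robot at yaw 0, y left. On its top: the filter seat at y +42 mm; the double knob at y -50 mm on a round dial plate of 74 mm diameter, top at z 56 mm, with a red mark on the -x side of the knob.
- seat (a point): Centre of the seat: white window 96 x 34 mm, 52 mm above the table, 12 above the box top; axes as the safelight. The filter lies on it, length along x, its origin here. Side rails (x 0 to 52 mm, inner faces y +-29.5, 6 mm high), back stop (face x 52.5, 6 mm high, 40 wide), front stop (face x -52.5, 5 mm high, 20 wide) leave 2.5 mm play. Nothing beside the front half: room for fingers.
- ring_centre (a point): On the knob's axis at half height of the outer ring (68 mm above the table). The ring: black, knurled, 48 mm diameter, from 58 to 78 mm above the table. The inner fine knob stands up from its middle.
- coarse_ring (a joint): Angle of the outer ring in rad, positive counter-clockwise seen from above; 0 when its white line points at the red mark. Starts at 0.6 to 1.2, stops at -1.4 and 1.4; stays where it is left (friction about 0.04 N m).
- fine_mark (a point): Point on the top of the inner fine knob, 9 mm out from its axis on its black line, 92 mm above the table. The fine knob: silver, 21 mm diameter, from 79 to 92 mm above the table; it turns very easily if touched, and independently of the ring. Its starting angle is arbitrary.
- dropper_bottle: Bystander: brown dropper bottle, 29 mm diameter, 101 mm high, behind the work; origin under its centre.
- loupe: Bystander: black film loupe, 47 mm diameter, 42 mm high, behind the work; origin under its centre.

How it is judged:
By the outcome, as a careful person would: the job done as asked, in the order asked, and still so for the second after the job is handed in, with the robot touching nothing.
It also fails if it takes over 58 s, if anything falls off the work surface, if the arm or the gripper's body presses on something with over 40 N, if the wrist force passes 120 N, or if a joint passes its speed limit or range.

ROBOT

A 7-joint arm with a two-finger parallel gripper is mounted at the origin on a cart in front of the work surface, level with it; the furniture and walls round the work are solid. World frame = base frame: x ahead of the robot, y to its left, z up, the work surface at z = 0. Lengths are in m, angles in rad, forces in N, time in s.
With the tool pointing down it reaches from about 0.425 to 0.925 m from the base axis. Payload 6.8 kg.
Tool frame: the origin (TCP) lies where the fingers leave the gripper's body, on its centre line; the fingertips stand 73 mm ahead of it and the grasp point (between the pads) lies 54 mm ahead of it; z points along the fingers, y is the line along which they close (so a half turn about z gives the same grasp; the last joint's range is limited). The gripper opens to 85 mm and grips with 20 to 120 N. Pads are 22 mm wide; open, the fingers measure 114 mm over their backs; the gripper's body (76 mm by 85 mm) begins 54 mm behind the grasp point. The pads swing forward as they close: fully open they stand 13 mm farther back than shut.
Start: joints at [-1.394, 0.477, 0.022, 1.555, -0.011, 1.109, -0.083], TCP at [0.19, 0.648, 0.304] pointing down, gripper open.
Joint ranges: [-2.96, 2.96], [-0.34, 2.1], [-1.41, 1.46], [0.24, 2.44], [-1.37, 4.51], [0.17, 1.92], [-2.96, 2.96]. Speed limits (rad/s): [2.39, 2.39, 3.14, 3.14, 3.14, 3.14, 3.14].

INTERFACE

Orientations are given as a rotation vector (axis times angle).
In Python, from bench import r gives the robot as it stands.
- The arm moves only by the tool drive_effector, called after ">>>" as name(argument=value, ...), one argument or row to a line, values as JSON. Schema: {"type":"object","properties":{"rows":{"type":"array","items":{"type":"array","items":{"type":"array","items":{"type":"number"},"minItems":6,"maxItems":6},"minItems":1,"maxItems":5},"minItems":1,"maxItems":1},"aperture":{"type":"number"},"grip_force":{"type":"number"},"only":{"type":"string"},"quiet":{"type":"boolean"},"lines":{"type":"string"}},"required":["rows"],"additionalProperties":false}. rows is a list that holds a single list of rows (three levels of brackets), with 1 to 5 rows, each of 6 numbers: dx, dy, dz in a scale on which 1.0 is 1 m, then a rotation vector rx, ry, rz in parts of the range, where 1.0 means 45 degrees; each row is the pose to reach, as a shift and turn from the pose commanded when the call began, along the tool's axes at that moment; what a row does not reach only later rows make up. A row lasts 1/10 s, in which the tool goes at most 0.05 m and 0.15 rad, less where a joint would pass 70% of its speed; a pose out of reach is approached as far as the arm can. aperture is the finger opening in m, set as the call begins (left out keeps the last). The fingers move at their own pace and stop on an object; grip_force is the grip in N (left out, the last holds). Time passes only in rows, so rows that do not move let the fingers close. The tool returns the time, the measured TCP pose, the force, the opening and the grip force at its end. only (a regular expression) keeps the lines of the reply that match it, lines (a string "A,B") keeps lines A to B, and quiet returns only ok. Input that does not fit is refused with a message, and nothing moves.
- r.get_obs(): the state, without advancing time (a new reading comes with each control period).
- r.grab_frame(name): name is "scene" or "top" or "wrist"; returns (picture, depth): 384x512x3 uint8, blue, green, red; 384x512 float32, m along the optical axis (not along the pixel's ray), 0 where there is no reading.
- r.camera_info(name): a dict with "camera_matrix" (3x3 intrinsics, pixels), "R" (3x3) and "t" (3): a world point X has camera coordinates R X + t. Camera axes: x right, y down, z forward; pixel columns grow to the right and rows downward; lengths in m; the calibration is good to about 2 mm. A picture is of the moment at which its call begins: read the wrist's pose just before it. camera_info takes no time and is no camera call; for the wrist camera it gives the pose at the moment of the call.
- r.hand_in(): hands the job in; it is judged then, once.
The state is a dict: "clock": time; "joints": joint angles; "qvel": joint speeds; "tau": joint torques, N m; "tcp_pos": TCP position; "orientation": TCP orientation; "contact_force": force on the tool from outside, world axes, zero at the start; "moment": the same for the moment, N m; "grip_width": finger opening in m; "gripper_force": force on a finger pad.
Only numpy, scipy, OpenCV 4.12 (cv2) and the standard library are available. Lean on these libraries where they do the work, as an engineer would, in place of code of your own. Each camera call takes 0.05 s, during which the arm holds its last target. There are 200 camera calls.

## Working session

There is one attempt and no reset: what is moved stays moved. The work goes in short steps, Python scripts to look and compute and a tool call to move; the robot and the scene stay as the last step left them, time stands still between calls to the robot, and variables do not carry over. Pictures are saved under pics/ and viewed, at most 10 in all, crops included, and the job is handed in when it is done.

```bash
ls; mkdir -p pics
```

Create h.py:
```python
import numpy as np, cv2
from bench import r
def cam(n):
    c=r.camera_info(n); return np.array(c["camera_matrix"]),np.array(c["R"]),np.array(c["t"])
def ray(n,uv,z,c=None):
    K,R,t=c or cam(n); d=R.T@np.linalg.solve(K,[uv[0],uv[1],1.]); o=-R.T@t
    return o+d*(z-o[2])/d[2]
def cloud(dep,c):
    K,R,t=c; v,u=np.mgrid[:dep.shape[0],:dep.shape[1]]
    P=np.stack([(u-K[0,2])/K[0,0]*dep,(v-K[1,2])/K[1,1]*dep,dep],-1)
    return (P-t)@R
```

Run:
```python
from h import *
o=r.get_obs();print({k:np.round(v,3) for k,v in o.items()})
for n in("scene","top"):
    c=cam(n);p,d=r.grab_frame(n);cv2.imwrite(f"pics/{n}0.png",p);np.savez(f"{n}0.npz",p=p,d=d,K=c[0],R=c[1],t=c[2]);print(n,-c[1].T@c[2],c[1][2])
```

```text
bench.py
pics
{'clock': np.float64(0.0), 'joints': array([-1.394,  0.478,  0.022,  1.556, -0.012,  1.109, -0.083]), 'qvel': array([ 0.001, -0.   , -0.001,  0.001, -0.   ,  0.001,  0.001]), 'tau': array([-0.0000e+00, -5.9647e+01,  1.6080e+00, -2.8120e+01,  1.3000e-02,
        9.0000e-03, -0.0000e+00]), 'tcp_pos': array([0.19 , 0.647, 0.303]), 'orientation': array([-4.46e-01, -3.11e+00,  3.00e-03]), 'contact_force': array([ 0.686, -0.386,  0.677]), 'moment': array([ 0.005, -0.045,  0.016]), 'gripper_force': np.float64(0.0), 'grip_width': np.float64(0.085)}
scene [ 0.0104832  -0.25586222  0.58788471] [ 0.69681524  0.40791202 -0.58996298]
top [0.51716258 0.12127059 0.97737422] [ 0.08587057 -0.03980857 -0.99551068]
```

View pics/top0.png

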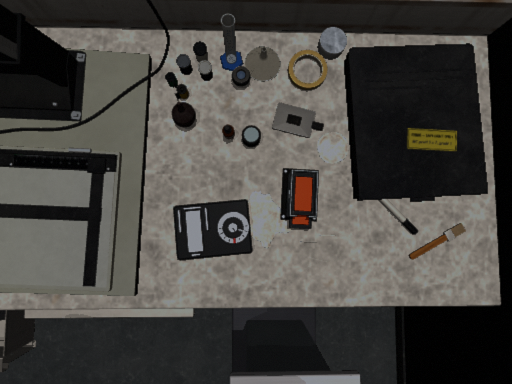

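View pics/scene0.png

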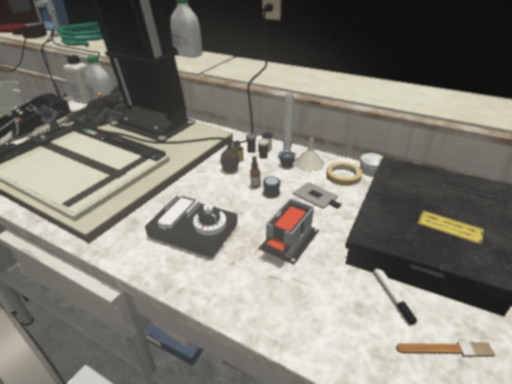

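The top view shows the safelight around (213,229), with its white window at (194,229) and dial at (233,228). The magazine is around (300,195), with filter_1's red end at (300,222). The bottle (228,131) and loupe (251,135) stand behind. The scene view agrees. Next I'll measure coarsely.

Run:
```python
from h import *
f=np.load("top0.npz");p,d=f["p"],f["d"];c=(f["K"],f["R"],f["t"]);print(c[0])
P=cloud(d,c)
def show(m,z,name,box):
    x0,y0,x1,y1=box;M=np.zeros_like(m,dtype=np.uint8);M[y0:y1,x0:x1]=m[y0:y1,x0:x1]*255
    n,l,s,ce=cv2.connectedComponentsWithStats(M)
    for i in range(1,n):
        if s[i,4]<8: continue
        rc=cv2.minAreaRect(np.argwhere(l==i)[:,::-1].astype(np.float32))
        print(name,s[i],np.round(rc[0],1),np.round(rc[1],1),round(rc[2],1),np.round(ray(0,rc[0],z,c),4),"depth z",np.round(np.median(P[l==i][:,2]),4))
h=cv2.cvtColor(p,cv2.COLOR_BGR2HSV)
red=((h[...,0]<15)|(h[...,0]>170))&(h[...,1]>150)&(h[...,2]>90)
show(red,.07,"red",(270,160,330,240))
show(red,.056,"mark",(215,205,252,255))
show((p.min(-1)>140)&(h[...,1]<60),.052,"win",(180,200,206,258))
show((p.max(-1)<60),.04,"box",(165,190,260,268))
for u,v in((194,229),(180,250),(233,228),(300,195),(300,222)): print(u,v,P[v,u])
big=cv2.resize(p[160:270,165:330],None,fx=4.8,fy=4.8,interpolation=cv2.INTER_CUBIC);cv2.imwrite("pics/topc.png",big)
c=cam("wrist");o=r.get_obs();Rm=cv2.Rodrigues(o["orientation"])[0]
print("wristcam in tool",Rm.T@(-c[1].T@c[2]-o["tcp_pos"]),"axes cols",np.round(Rm.T@c[1].T,3),c[0])
print(np.round(Rm,3))
```

```text
[[390.50647834   0.         261.43179385]
 [  0.         390.50647834 189.55594257]
 [  0.           0.           1.        ]]
red [295 177  17  34 554] [303.  193.5] [33. 16.] 90.0 [ 0.5865 -0.0124  0.07  ] depth z 0.066
red [292 217  17   8 100] [300.1 220.1] [16.   6.9] 4.4 [ 0.5244 -0.005   0.07  ] depth z 0.0361
box [ 173  199   80   61 2573] [212.2 229.4] [54.8 75.8] 84.7 [0.5025 0.2011 0.04  ] depth z 0.039
box [222 217  21  21 259] [232.5 227.5] [19.8 19.8] 45.0 [0.507  0.1529 0.04  ] depth z 0.0772
194 229 [0.50369909 0.24263327 0.0507821 ]
180 250 [0.45429548 0.27609354 0.04052509]
233 228 [0.50643535 0.15001743 0.0907308 ]
300 195 [ 0.58313651 -0.00577781  0.06693351]
300 222 [ 0.52004211 -0.00955461  0.03567917]
wristcam in tool [ 0.08474359  0.00055177 -0.06959518] axes cols [[ 0.    -0.945 -0.328]
 [ 1.     0.    -0.   ]
 [ 0.    -0.328  0.945]] [[327.41122981   0.         257.25283297]
 [  0.         327.41122981 185.0365415 ]
 [  0.           0.           1.        ]]
[[-0.96   0.281 -0.   ]
 [ 0.281  0.96  -0.002]
 [-0.    -0.002 -1.   ]]
```

View pics/topc.png

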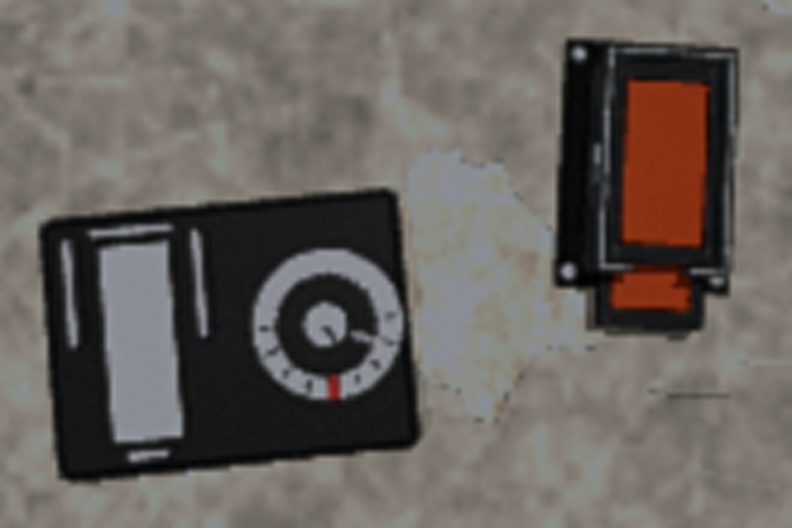

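Units first: turns go in shares of 45 degrees. So -0.286 rad / 0.7854 = -0.3641.

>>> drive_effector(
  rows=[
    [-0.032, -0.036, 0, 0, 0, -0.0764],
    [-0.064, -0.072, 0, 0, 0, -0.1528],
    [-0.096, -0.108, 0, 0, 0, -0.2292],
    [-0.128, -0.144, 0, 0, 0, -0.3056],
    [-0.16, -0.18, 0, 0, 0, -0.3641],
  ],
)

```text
refused: rows: the value is too long (schema: maxItems 1). Nothing was moved.
```

The call was refused and nothing moved: it wants a list holding one list of rows, three levels of brackets. Same move again in that form.

>>> drive_effector(
  rows=[
    [[-0.032, -0.036, 0, 0, 0, -0.0764], [-0.064, -0.072, 0, 0, 0, -0.1528], [-0.096, -0.108, 0, 0, 0, -0.2292], [-0.128, -0.144, 0, 0, 0, -0.3056], [-0.16, -0.18, 0, 0, 0, -0.3641]],
  ],
)

```text
clock: 0.6
tcp_pos: [0.2931, 0.428, 0.3036]
orientation: [0.006, -3.141, 0.001]
contact_force: [1.6, 0.7, -0.3]
grip_width: 0.0853
gripper_force: 0.0
```

>>> drive_effector(
  rows=[
    [[-0.02, -0.044, 0, 0, 0, 0], [-0.04, -0.088, 0, 0, 0, 0], [-0.06, -0.132, 0, 0, 0, 0], [-0.08, -0.176, 0, 0, 0, 0], [-0.1, -0.22, 0, 0, 0, 0]],
  ],
)

```text
clock: 1.1
tcp_pos: [0.3932, 0.2082, 0.3039]
orientation: [0.002, -3.142, -0.0]
contact_force: [1.6, 0.3, 0.3]
grip_width: 0.0851
gripper_force: 0.0
```

>>> drive_effector(
  rows=[
    [[-0.02, -0.04, 0, 0, 0, 0], [-0.04, -0.08, 0, 0, 0, 0], [-0.05, -0.1, 0, 0, 0, 0], [-0.05, -0.1, 0, 0, 0, 0], [-0.05, -0.1, 0, 0, 0, 0]],
  ],
)

```text
clock: 1.6
tcp_pos: [0.4428, 0.1102, 0.3037]
orientation: [0.0, -3.141, -0.0]
contact_force: [0.2, 0.8, 0.8]
grip_width: 0.0855
gripper_force: 0.0
```

Run:
```python
from h import *
o=r.get_obs();c=cam("wrist");print(o["joints"].round(3),o["tcp_pos"].round(4),cv2.Rodrigues(o["orientation"])[0].round(3))
p,d=r.grab_frame("wrist");cv2.imwrite("pics/w1.png",p);np.savez("w1.npz",p=p,d=d,K=c[0],R=c[1],t=c[2])
```

```text
[-0.65   0.108  0.292  2.072 -0.038  0.967  1.233] [0.4428 0.1102 0.3037] [[-1.    -0.    -0.001]
 [-0.     1.     0.   ]
 [ 0.001  0.    -1.   ]]
```

View pics/w1.png

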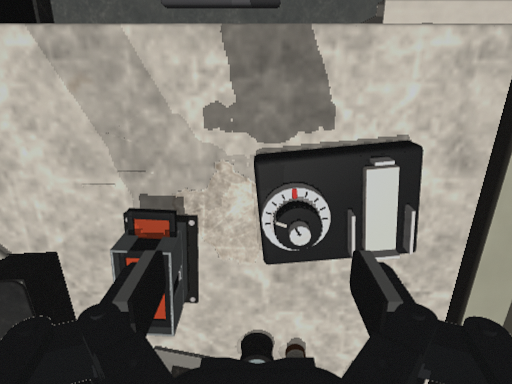

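The wrist view shows filter_1's end at about (151,228) in front of the magazine. The dial is at (296,218) with its red mark at (294,194) and white line at (281,225), and the window is at (382,208).

Run:
```python
from h import *
f=np.load("w1.npz");p,d=f["p"],f["d"];c=(f["K"],f["R"],f["t"])
P=cloud(d,c);h=cv2.cvtColor(p,cv2.COLOR_BGR2HSV)
def comp(m,box):
    x0,y0,x1,y1=box;M=np.zeros(m.shape,np.uint8);M[y0:y1,x0:x1]=m[y0:y1,x0:x1]*255
    n,l,s,ce=cv2.connectedComponentsWithStats(M);i=1+np.argmax(s[1:,4]);return l==i
def rect(m,z,name):
    uv=np.argwhere(m)[:,::-1]; W=np.array([ray(0,q,z,c)[:2] for q in uv])*1000
    rc=cv2.minAreaRect(W.astype(np.float32));print(name,"n",len(W),"c",np.round(rc[0],1),"size",np.round(rc[1],1),"ang",round(rc[2],2),"mean",W.mean(0).round(1),"z",np.round(np.median(P[m][:,2])*1000,1))
win=comp(p.min(-1)>130,(355,160,408,255));rect(win,.052,"window")
red=((h[...,0]<12)|(h[...,0]>170))&(h[...,1]>130)&(h[...,2]>70)
rect(comp(red,(280,185,310,205)),.056,"redmark")
rect(comp(red,(125,210,180,242)),.0395,"pane1")
box=comp((P[...,2]>.034)&(P[...,2]<.046),(240,130,440,275));rect(box,.04,"box")
m=comp((P[...,2]>.032)&(P[...,2]<.046),(115,200,200,245));rect(m,.04,"filt1")
m=comp((P[...,2]>.072)&(P[...,2]<.084),(250,180,345,270));rect(m,.078,"ring")
m=comp((P[...,2]>.085)&(P[...,2]<.097),(250,180,345,270));rect(m,.092,"fine")
m=comp((P[...,2]>.05)&(P[...,2]<.062),(250,180,345,270));rect(m,.056,"dial")
m=comp((P[...,2]>.075)&(P[...,2]<.083),(90,225,200,340));rect(m,.078,"magtop")
m=comp((P[...,2]>.003)&(P[...,2]<.009),(110,205,210,310));rect(m,.005,"foot")
big=np.hstack([cv2.resize(p[175:265,100:215],None,fx=3.4,fy=3.4),cv2.resize(p[175:265,250:365],None,fx=3.4,fy=3.4)]);cv2.imwrite("pics/w1c.png",big)
```

```text
window n 2584 c [498.2 242.9] size [95.7 33.4] ang 5.45 mean [495.9 242.8] z 51.7
redmark n 44 c [477.3 148.7] size [10.   4.1] ang 2.23 mean [477.2 148.7] z 56.5
pane1 n 625 c [525.2  -8.5] size [22.6 40.1] ang 0.02 mean [525.  -9.] z 36.8
box n 9764 c [500.8 200.3] size [128.7 176.8] ang 5.46 mean [488.  199.5] z 39.6
filt1 n 1497 c [521.   -7.2] size [65.9 41.5] ang 83.19 mean [520.6  -7.6] z 37.9
ring n 1317 c [506.1 151.3] size [49.5 48.2] ang 13.81 mean [503.5 150.8] z 77.6
fine n 372 c [506.1 151.4] size [22.7 20. ] ang 15.49 mean [505.8 151.4] z 91.5
dial n 1595 c [505.7 151.5] size [73.6 73.1] ang 15.14 mean [495.4 149.1] z 55.7
magtop n 389 c [586.6   5.5] size [ 30.5 110.5] ang 85.26 mean [594.   14.1] z 77.3
foot n 1076 c [590.3  21.3] size [ 24.9 129.8] ang 87.59 mean [584.2  25.5] z 4.8
```

View pics/w1c.png

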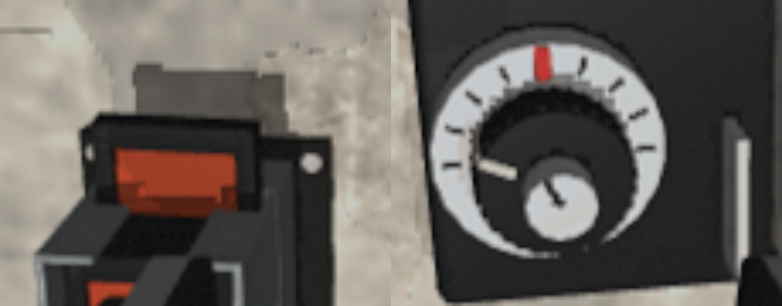

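>>> drive_effector(
  rows=[
    [[-0.018, -0.03, 0.026, 0, 0, 0], [-0.036, -0.06, 0.052, 0, 0, 0], [-0.054, -0.09, 0.078, 0, 0, 0], [-0.067, -0.117, 0.1, 0, 0, 0], [-0.067, -0.117, 0.1, 0, 0, 0]],
  ],
)

```text
clock: 2.15
tcp_pos: [0.5096, -0.009, 0.2012]
orientation: [-0.003, -3.137, 0.004]
contact_force: [-0.5, 1.6, 0.8]
grip_width: 0.0855
gripper_force: 0.0
```

Add to h.py:
```python
def snap(f,n="wrist"):
    o=r.get_obs();c=cam(n);p,d=r.grab_frame(n);np.savez(f+".npz",p=p,d=d,K=c[0],R=c[1],t=c[2]);cv2.imwrite(f"pics/{f}.png",p)
    return o,c,p,d
def comp(m,box):
    x0,y0,x1,y1=box;M=np.zeros(m.shape,np.uint8);M[y0:y1,x0:x1]=m[y0:y1,x0:x1]*255
    n,l,s,ce=cv2.connectedComponentsWithStats(M);i=1+np.argmax(s[1:,4]);return l==i
def rect(m,z,name,c,P=None):
    uv=np.argwhere(m)[:,::-1]; W=np.array([ray(0,q,z,c)[:2] for q in uv])*1000
    rc=cv2.minAreaRect(W.astype(np.float32));print(name,"n",len(W),"c",np.round(rc[0],1),"size",np.round(rc[1],1),"ang",round(rc[2],2),"z",None if P is None else np.round(np.median(P[m][:,2])*1000,1));return W
```

Run:
```python
from h import *
f=np.load("w1.npz");c1=(f["K"],f["R"],f["t"])
L=[ray(0,q,.078,c1)[:2] for q in((275.9,222.6),(286.5,226.2))]
ctr=np.array([.506,.1514]);
for q in L: e=q-ctr;print("line",q,np.hypot(*e),(np.arctan2(e[1],e[0])-.094-np.pi+np.pi)%(2*np.pi)-np.pi)
o,c,p,d=snap("w2");print(o["tcp_pos"])
h=cv2.cvtColor(p,cv2.COLOR_BGR2HSV);P=cloud(d,c)
red=((h[...,0]<12)|(h[...,0]>170))&(h[...,1]>130)&(h[...,2]>70)
k=(np.abs(P[...,2]-.040)<.004)&(P[...,0]<.535)&(np.abs(P[...,1])<.06)
rect(comp(k,(0,0,512,384)),.04,"filt",c,P)
rect(comp(red&(P[...,0]<.545),(0,0,512,384)),.0395,"pane1",c,P)
rect(comp(red&(P[...,0]>.545),(0,0,512,384)),.0695,"pane4",c,P)
```

```text
line [0.49986324 0.12925735] 0.022977311241913392 1.20643542734177
line [0.50381647 0.13990721] 0.011698376321901372 1.2890425557210712
[ 0.50958577 -0.00899767  0.20118532]
filt n 2421 c [519.   -8.9] size [53.6 30.9] ang 87.79 z 38.6
pane1 n 1349 c [526.1  -9.6] size [39.9 23.2] ang 85.97 z 36.7
pane4 n 4779 c [584.7 -12.6] size [40.2 78.7] ang 86.96 z 66.7
```

View pics/w2.png

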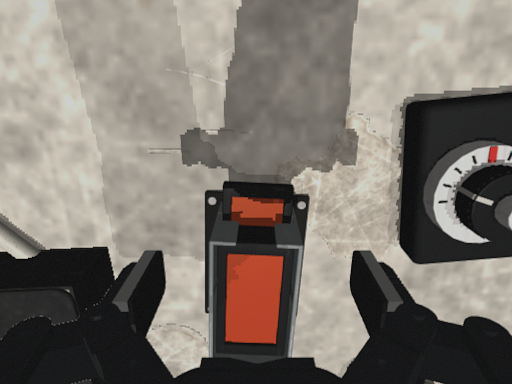

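The view shows filter_1's end at (257,205) between the fingers, its pane and pane_4 in line, so the magazine yaw is about -0.052. Measured sizes agree with those given (53.6 mm wide, about 31 mm out). Next I descend and grip high enough that the fingertips will clear the box top at the seat.

In the tool's units: 0.052 rad / 0.7854 = 0.0662.

>>> drive_effector(
  rows=[
    [[-0.0075, 0, 0.03, 0, 0, 0.0662], [-0.0075, 0, 0.06, 0, 0, 0.0662], [-0.0075, 0, 0.09, 0, 0, 0.0662], [-0.0075, 0, 0.107, 0, 0, 0.0662], [-0.0075, 0, 0.107, 0, 0, 0.0662]],
  ],
)

```text
clock: 2.7
tcp_pos: [0.5162, -0.004, 0.0955]
orientation: [-0.074, -3.137, -0.001]
contact_force: [-0.4, -0.3, 1.3]
grip_width: 0.0855
gripper_force: 0.0
```

>>> drive_effector(
  rows=[
    [[0, 0, 0, 0, 0, 0], [0, 0, 0, 0, 0, 0], [0, 0, 0, 0, 0, 0], [0, 0, 0, 0, 0, 0], [0, 0, 0, 0, 0, 0]],
  ],
  aperture=0.04,
  grip_force=50,
)

```text
clock: 3.2
tcp_pos: [0.5184, -0.0077, 0.0991]
orientation: [0.082, 3.138, -0.0]
contact_force: [-4.1, -3.6, 12.4]
grip_width: 0.0525
gripper_force: 49.7
```

Run:
```python
from h import *
o=r.get_obs();print(o["tcp_pos"],cv2.Rodrigues(o["orientation"])[0].round(4),o["moment"].round(2))
```

```text
[ 0.51835461 -0.00772694  0.09911735] [[-9.986e-01  5.220e-02  2.600e-03]
 [ 5.220e-02  9.986e-01 -4.000e-04]
 [-2.600e-03 -2.000e-04 -1.000e+00]] [-1.03  0.67 -0.04]
```

Gripped at 52.5 mm, with the tool pushed up slightly, as expected from the closing swing. I relieve 3 mm, then pull straight out.

>>> drive_effector(
  rows=[
    [[0, 0, -0.003, 0, 0, 0], [0.01, 0, -0.003, 0, 0, 0], [0.02, 0, -0.003, 0, 0, 0], [0.032, 0, -0.003, 0, 0, 0], [0.044, 0, -0.003, 0, 0, 0]],
  ],
)

```text
clock: 3.7
tcp_pos: [0.4741, -0.0043, 0.1005]
orientation: [0.08, 3.138, 0.0]
contact_force: [5.4, -2.2, -3.5]
grip_width: 0.0529
gripper_force: 53.5
```

>>> drive_effector(
  rows=[
    [[0.01, 0, 0, 0, 0, 0], [0.02, 0, 0, 0, 0, 0], [0.03, 0, 0, 0, 0, 0], [0.039, 0, 0, 0, 0, 0], [0.039, 0, 0, 0, 0, 0]],
  ],
)

```text
clock: 4.2
tcp_pos: [0.4328, -0.0022, 0.0997]
orientation: [-0.079, -3.138, -0.0]
contact_force: [-0.2, -0.4, -1.7]
grip_width: 0.0525
gripper_force: 53.7
```

Run:
```python
from h import *
o,c,p,d=snap("s3","scene");P=cloud(d,c)
o,c,q,d=snap("w3");print(o["tcp_pos"],o["joints"].round(2))
h=cv2.cvtColor(q,cv2.COLOR_BGR2HSV);P=cloud(d,c);red=((h[...,0]<12)|(h[...,0]>170))&(h[...,1]>130)&(h[...,2]>70)
for i in range(2):
    m=comp(red,(0,0,512,384));rect(m,.037,"red",c,P);red&=~m
cv2.imwrite("pics/s3c.png",np.hstack([cv2.resize(p[140:300,180:360],(400,356)),cv2.resize(q,(400,300))[:300].repeat(1,0) if 0 else cv2.copyMakeBorder(cv2.resize(q,(400,300)),0,56,0,0,0)]))
```

```text
[ 0.43403229 -0.00219758  0.09989168] [-0.37  0.44  0.28  2.28 -0.28  0.45  1.66]
red n 8130 c [463.3  -3.9] size [40.5 62.5] ang 85.37 z 37.2Traceback (most recent call last):
  File "<stdin>", line 6, in <module>
  File "h.py", line 17, in comp
    n,l,s,ce=cv2.connectedComponentsWithStats(M);i=1+np.argmax(s[1:,4]);return l==i
                                                     ~~~~~~~~~^^^^^^^^^
    return _wrapfunc(a, 'argmax', axis=axis, out=out, **kwds)
    return bound(*args, **kwds)
ValueError: attempt to get argmax of an empty sequence
```

>>> drive_effector(
  rows=[
    [[0, 0, -0.02, 0, 0, 0], [0, 0, -0.05, 0, 0, 0], [0, 0, -0.08, 0, 0, 0], [0, 0, -0.08, 0, 0, 0], [0, 0, -0.08, 0, 0, 0]],
  ],
)

```text
clock: 4.8
tcp_pos: [0.4355, -0.0022, 0.1803]
orientation: [0.079, 3.139, 0.001]
contact_force: [-0.3, 0.3, -1.6]
grip_width: 0.0523
gripper_force: 53.7
```

Run:
```python
from h import *
o,c,p,d=snap("s3","scene")
o,c,q,d=snap("w3");print(o["tcp_pos"],o["contact_force"].round(1))
cv2.imwrite("pics/s3c.png",np.hstack([cv2.resize(p[140:300,180:360],(400,356)),cv2.copyMakeBorder(cv2.resize(q,(400,300)),0,56,0,0,0)]))
```

```text
[ 0.43477188 -0.00223349  0.17955089] [ 0.1  0.6 -1.6]
```

View pics/s3c.png

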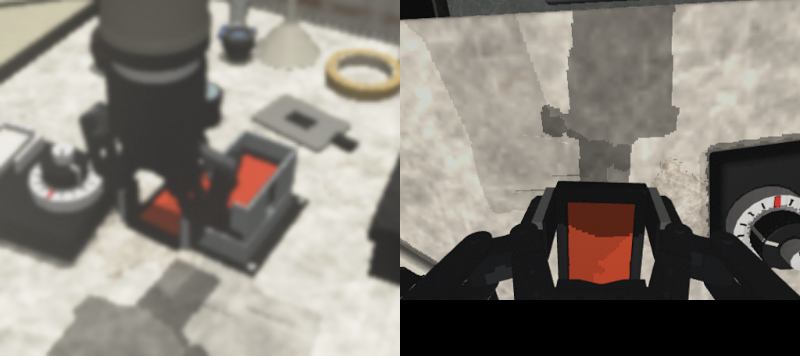

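The filter hangs in the grip (pane at about (600,240) in the composite), and the remaining stack has settled in the magazine. Next I measure the filter in the tool frame.

Create held.py:
```python
from h import *
def held(c,q,d,o):
    h=cv2.cvtColor(q,cv2.COLOR_BGR2HSV);red=((h[...,0]<12)|(h[...,0]>170))&(h[...,1]>130)&(h[...,2]>40)
    T=cv2.Rodrigues(o["orientation"])[0];L=((cloud(d,c)-o["tcp_pos"])@T)*1000
    m=comp(cv2.morphologyEx(red.astype(np.uint8),cv2.MORPH_OPEN,np.ones((3,3)))>0,(0,0,512,384));Q=L[m]
    A=np.c_[Q[:,0],Q[:,1],np.ones(len(Q))];s=np.linalg.lstsq(A,Q[:,2],rcond=None)[0];print("pane plane z=ax+by+c",s.round(3))
    E=[]
    for lo in np.arange(Q[:,0].min()+4,Q[:,0].max()-4,3):
        b=Q[(Q[:,0]>=lo)&(Q[:,0]<lo+3)]; E.append((lo+1.5,b[:,1].min(),b[:,1].max()))
    E=np.array(E);mid=E[:,1:].mean(1);w=E[:,2]-E[:,1];g=w>36;f=np.polyfit(E[g,0],mid[g],1)
    print("pane xmax",np.percentile(Q[:,0],99.5).round(1),"width",w.round(1),"centre line y=%.3fx+%.2f"%tuple(f))
    # front edge of frame: points at filter height, near centre line, beyond pane
    k=(np.abs(L[...,1])<15)&(np.abs(L[...,2]-(s[0]*L[...,0]+s[1]*L[...,1]+s[2]))<7)&(L[...,0]<45)
    print("front edge x",np.percentile(L[k][:,0],99.5).round(1),L[k][:,0].max().round(1),"pane z",Q[:,2].mean().round(1))
```

Run:
```python
from held import *
f=np.load("w3.npz");held((f["K"],f["R"],f["t"]),f["p"],f["d"],r.get_obs())
```

```text
pane plane z=ax+by+c [-0.195 -0.    56.397]Traceback (most recent call last):
  File "<stdin>", line 2, in <module>
  File "held.py", line 9, in held
    b=Q[(Q[:,0]>=lo)&(Q[:,0]<lo+3)]; E.append((lo+1.5,b[:,1].min(),b[:,1].max()))
                                                      ~~~~~~~~~~^^
    return umr_minimum(a, axis, None, out, keepdims, initial, where)
ValueError: zero-size array to reduction operation minimum which has no identity
```

```bash
sed -i 's/Q=L\[m\]$/Q=L[m];md=np.median(Q,0);Q=Q[(np.abs(Q[:,2]-md[2])<15)\&(np.abs(Q[:,1])<32)\&(np.abs(Q[:,0])<90)];print("range",Q.min(0).round(),Q.max(0).round(),len(Q))/' held.py
sed -i 's/b=Q\[/b=Q[/; s/; E.append((lo/\n        if len(b)>5: E.append((lo/' held.py
```

Run:
```python
from held import *
f=np.load("w3.npz");held((f["K"],f["R"],f["t"]),f["p"],f["d"],r.get_obs())
```

```text
range [-61. -21.  58.] [ 5. 21. 64.] 8195
pane plane z=ax+by+c [ 1.0000e-03 -5.0000e-03  6.2213e+01]
pane xmax 3.2 width [40.1 39.9 39.7 40.4 40.1 40.  39.9 40.3 40.3 40.  40.2 40.1 39.8 40.1
 40.  40.2 40.  40.1 39.9 39.9] centre line y=0.028x+0.72
front edge x 13.1 13.5 pane z 62.2
```

The filter is flat in the hand: front edge at tool x +13.3 mm, centre line at y=0.028x+0.7 mm, underside 69 mm ahead of the TCP. Now I look at the seat with the same camera from a position where it is unobstructed.

In the tool's units: -0.174 rad / 0.7854 = -0.2215.

>>> drive_effector(
  rows=[
    [[-0.02, 0.028, -0.01, 0, 0, -0.0446], [-0.045, 0.06, -0.02, 0, 0, -0.0891], [-0.07, 0.092, -0.03, 0, 0, -0.1337], [-0.095, 0.124, -0.04, 0, 0, -0.1783], [-0.117, 0.158, -0.05, 0, 0, -0.2215]],
  ],
)

```text
clock: 5.4
tcp_pos: [0.5602, 0.1503, 0.2286]
orientation: [0.194, -3.133, 0.002]
contact_force: [0.2, 0.4, -1.2]
grip_width: 0.0524
gripper_force: 53.8
```

>>> drive_effector(
  rows=[
    [[0, 0, 0, 0, 0, 0], [0, 0, 0, 0, 0, 0]],
  ],
)

```text
clock: 5.6
tcp_pos: [0.5593, 0.1501, 0.2282]
orientation: [0.195, -3.133, 0.002]
contact_force: [0.3, 0.6, -2.6]
grip_width: 0.0523
gripper_force: 53.7
```

Run:
```python
from held import *
o,c,q,d=snap("w4");T=cv2.Rodrigues(o["orientation"])[0];print(o["tcp_pos"],T.round(4))
held(c,q,d,o);P=cloud(d,c)
print("visible pts in seat area", np.sum((np.abs(P[...,0]-.498)<.05)&(np.abs(P[...,1]-.243)<.02)))
m=(q.min(-1)>110)&(np.abs(P[...,2]-.052)<.006)&(P[...,1]>.2)
rect(comp(m,(0,0,512,384)),.052,"window",c,P)
k=(np.abs(P[...,2]-.058)<.004)&(P[...,1]>.2)&(P[...,1]<.3)&(P[...,0]<.57)
n,l,s,ce=cv2.connectedComponentsWithStats(k.astype(np.uint8))
for i in range(1,n):
    if s[i,4]>15: rect(l==i,.058,"rail/stop",c,P)
for z,nm in((.078,"ring"),(.092,"fine")):
    rect(comp((np.abs(P[...,2]-z)<.004)&(P[...,1]>.1)&(P[...,1]<.2),(0,0,512,384)),z,nm,c,P)
rect(comp((np.abs(P[...,2]-.04)<.004)&(P[...,1]>.08)&(P[...,1]<.32),(0,0,512,384)),.04,"box",c,P)
```

```text
[0.55931688 0.15006769 0.22819075] [[-9.922e-01 -1.243e-01 -2.300e-03]
 [-1.243e-01  9.922e-01 -1.100e-03]
 [ 2.500e-03 -8.000e-04 -1.000e+00]]
range [-61. -21.  58.] [ 5. 21. 65.] 8209
pane plane z=ax+by+c [-0.0000e+00 -4.0000e-03  6.2688e+01]
pane xmax 3.6 width [40.1 40.  39.8 40.1 39.9 40.4 40.2 40.3 40.3 40.1 40.2 40.1 40.  40.3
 40.  40.2 40.  40.2 40.1 40. ] centre line y=0.026x+0.56
front edge x 13.4 13.9 pane z 62.7
visible pts in seat area 7127
window n 5911 c [498.8 242.6] size [95.3 34.2] ang 5.44 z 51.6
rail/stop n 197 c [445.1 237.1] size [ 3.7 20.3] ang 7.14 z 56.4
rail/stop n 416 c [527.5 213.8] size [51.9  4.8] ang 5.41 z 57.3
rail/stop n 480 c [522.  275.8] size [52.2  5.8] ang 5.38 z 57.2
rail/stop n 299 c [552.2 247.7] size [ 5.3 40.3] ang 5.37 z 57.4
ring n 3175 c [507.3 151.7] size [48.2 48.3] ang 53.78 z 77.6
fine n 842 c [507.4 152. ] size [20.  20.1] ang 7.16 z 91.6
box n 20643 c [502.4 200.8] size [126.5 175.9] ang 5.4 z 39.6
```

View pics/w4.png

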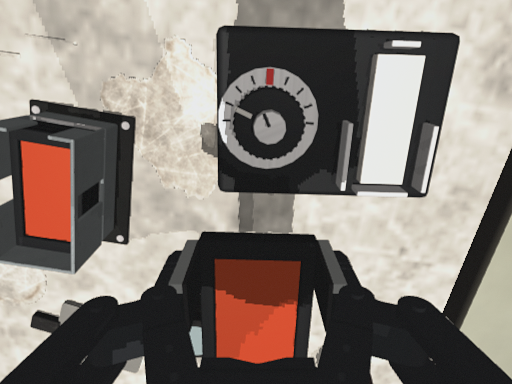

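The view shows the window at (392,120), all rails and stops, and the filter held level. Rails, stops and window agree on the seat at (498.8, 242.4) mm, yaw 0.094, so I hover above it.

In the tool's units: 0.004 rad / 0.7854 = 0.0051.

>>> drive_effector(
  rows=[
    [[0.03, 0.035, 0, 0, 0, 0.0051], [0.06, 0.07, 0, 0, 0, 0.0051], [0.085, 0.0995, 0, 0, 0, 0.0051], [0.085, 0.0995, 0.045, 0, 0, 0.0051], [0.085, 0.0995, 0.085, 0, 0, 0.0051]],
  ],
)

```text
clock: 6.15
tcp_pos: [0.4617, 0.2378, 0.1441]
orientation: [-0.189, 3.135, 0.002]
contact_force: [0.2, -0.0, -0.9]
grip_width: 0.0521
gripper_force: 53.7
```

>>> drive_effector(
  rows=[
    [[0, 0, 0, 0, 0, 0], [0, 0, 0, 0, 0, 0]],
  ],
)

```text
clock: 6.35
tcp_pos: [0.4627, 0.2361, 0.1447]
orientation: [0.184, -3.134, 0.003]
contact_force: [1.0, 0.5, -0.6]
grip_width: 0.0526
gripper_force: 53.7
```

Run:
```python
from held import *
o,c,q,d=snap("w5");T=cv2.Rodrigues(o["orientation"])[0];print(o["tcp_pos"])
held(c,q,d,o)
yaw=.0943;S=np.array([.4988,.2424]);f=np.array([np.cos(yaw),np.sin(yaw)])
ctr=(o["tcp_pos"]+T@[-.0364,-.0004,.069]);print("filter centre underside",ctr,"err world",ctr[:2]-S,"err tool",(T.T[:2,:2]@(S-ctr[:2]))*1000)
print("filter yaw",np.arctan2(*(-(T@[1,.026,0]))[[1,0]]),T.round(4))
P=cloud(d,c)
k=(np.abs(P[...,2]-.0565)<.004)&(np.abs(P[...,1]-.237)<.02)&(P[...,0]<.449)&(P[...,0]>.43)
rect(comp(k,(0,0,512,384)),.0575,"front stop",c,P)
```

```text
[0.46267975 0.23612595 0.14468656]
range [-61. -21.  59.] [ 5. 21. 65.] 8235
pane plane z=ax+by+c [ 0.0000e+00 -4.0000e-03  6.2651e+01]
pane xmax 3.6 width [40.1 39.9 39.9 40.4 40.1 40.4 40.2 39.8 40.2 40.1 40.2 40.  39.9 40.2
 40.2 40.2 40.1 40.2 40.2 39.9] centre line y=0.027x+0.55
front edge x 13.4 14.1 pane z 62.6
filter centre underside [0.49873254 0.23983783 0.075603  ] err world [-6.74585311e-05 -2.56217437e-03] err tool [-0.36636827  2.53673655]
filter yaw 0.091116598462858 [[-0.9931 -0.1168 -0.0021]
 [-0.1168  0.9931 -0.0021]
 [ 0.0023 -0.0018 -1.    ]]
front stop n 348 c [443.2 238. ] size [ 5.  19.2] ang 6.76 z 56.2
```

In the tool's units: -0.003 rad / 0.7854 = -0.0038.

>>> drive_effector(
  rows=[
    [[0, 0.0025, 0, 0, 0, -0.0038], [0, 0.0025, 0, 0, 0, -0.0038], [0, 0.0025, 0.012, 0, 0, -0.0038], [0, 0.0025, 0.012, 0, 0, -0.0038]],
  ],
)

```text
clock: 6.8
tcp_pos: [0.4622, 0.24, 0.132]
orientation: [0.192, -3.135, 0.001]
contact_force: [-1.5, -0.3, -1.1]
grip_width: 0.0525
gripper_force: 53.7
```

Create err.py:
```python
from held import *
S=np.array([.4988,.2424])
for i in range(3):
    o,c,q,d=snap("w6");T=cv2.Rodrigues(o["orientation"])[0]
    ctr=(o["tcp_pos"]+T@[-.0364,-.0004,.069]);print(o["tcp_pos"].round(4),"z",ctr[2].round(4),"corr tool mm",((T.T[:2,:2]@(S-ctr[:2]))*1000).round(2),"yaw",np.arctan2(*(-(T@[1,.026,0]))[[1,0]]).round(4))
held(c,q,d,o)
```

```bash
python3 err.py
```

```text
[0.4622 0.24   0.132 ] z 0.063 corr tool mm [-0.35 -1.66] yaw 0.0963
[0.4623 0.24   0.1323] z 0.0632 corr tool mm [-0.25 -1.6 ] yaw 0.0962
[0.4625 0.24   0.1325] z 0.0635 corr tool mm [-0.02 -1.65] yaw 0.0961
range [-61. -21.  59.] [ 5. 21. 65.] 8231
pane plane z=ax+by+c [-0.0000e+00 -4.0000e-03  6.2684e+01]
pane xmax 3.6 width [40.  40.  40.3 40.3 40.  40.4 40.2 40.  40.2 40.  40.  40.2 40.  40.2
 40.  40.2 40.  40.4 40.1 40. ] centre line y=0.027x+0.54
front edge x 13.4 14.0 pane z 62.7
```

>>> drive_effector(
  rows=[
    [[0, -0.0015, 0, 0, 0, 0], [0, -0.0015, 0, 0, 0, 0], [0, -0.0015, 0.003, 0, 0, 0], [0, -0.0015, 0.003, 0, 0, 0]],
  ],
)

```text
clock: 7.35
tcp_pos: [0.4628, 0.2387, 0.1296]
orientation: [0.192, -3.135, 0.0]
contact_force: [-0.5, -0.3, -1.3]
grip_width: 0.0523
gripper_force: 53.7
```

```bash
python3 err.py | head -3
```

```text
[0.4628 0.2387 0.1296] z 0.0606 corr tool mm [ 0.16 -0.33] yaw 0.0962
[0.4628 0.2387 0.1297] z 0.0607 corr tool mm [ 0.19 -0.32] yaw 0.0962
[0.4629 0.2387 0.1298] z 0.0608 corr tool mm [ 0.27 -0.34] yaw 0.0962
```

>>> drive_effector(
  rows=[
    [[0, 0, 0.002, 0, 0, 0], [0, 0, 0.004, 0, 0, 0], [0, 0, 0.006, 0, 0, 0], [0, 0, 0.008, 0, 0, 0], [0, 0, 0.008, 0, 0, 0]],
  ],
)

```text
clock: 8.0
tcp_pos: [0.4629, 0.2387, 0.1217]
orientation: [0.192, -3.135, 0.0]
contact_force: [0.2, 0.1, -1.1]
grip_width: 0.0526
gripper_force: 53.7
```

```bash
python3 err.py
```

```text
[0.4629 0.2387 0.1217] z 0.0526 corr tool mm [ 0.26 -0.34] yaw 0.0963
[0.4629 0.2387 0.1217] z 0.0527 corr tool mm [ 0.27 -0.34] yaw 0.0962
[0.4629 0.2387 0.1218] z 0.0528 corr tool mm [ 0.3 -0.3] yaw 0.0962
range [-61. -21.  58.] [ 5. 21. 65.] 8231
pane plane z=ax+by+c [-0.0000e+00 -4.0000e-03  6.2629e+01]
pane xmax 3.5 width [40.  39.9 40.4 40.4 40.2 40.4 40.2 40.  40.3 39.9 40.3 40.3 39.8 40.1
 40.3 40.1 40.  40.3 40.2 39.9] centre line y=0.027x+0.56
front edge x 20.3 21.2 pane z 62.6
```

>>> drive_effector(
  rows=[
    [[0, 0, 0.0015, 0, 0, 0], [0, 0, 0.0015, 0, 0, 0]],
  ],
)

```text
clock: 8.35
tcp_pos: [0.4631, 0.2388, 0.1214]
orientation: [0.191, -3.136, -0.001]
contact_force: [-3.6, -1.7, 11.2]
grip_width: 0.0522
gripper_force: 55.0
```

>>> drive_effector(
  rows=[
    [[0, 0, 0, 0, 0, 0], [0, 0, 0, 0, 0, 0], [0, 0, 0, 0, 0, 0], [0, 0, 0, 0, 0, 0]],
  ],
  aperture=0.075,
)

```text
clock: 8.75
tcp_pos: [0.4629, 0.2388, 0.1203]
orientation: [0.192, -3.136, 0.0]
contact_force: [0.1, -0.7, 0.1]
grip_width: 0.0748
gripper_force: 0.0
```

>>> drive_effector(
  rows=[
    [[0, 0, -0.02, 0, 0, 0], [0, 0, -0.05, 0, 0, 0], [0, 0, -0.09, 0, 0, 0], [0, 0, -0.12, 0, 0, 0], [0, 0, -0.12, 0, 0, 0]],
  ],
)

```text
clock: 9.25
tcp_pos: [0.465, 0.2397, 0.2444]
orientation: [-0.191, 3.129, 0.007]
contact_force: [0.3, -0.0, 0.6]
grip_width: 0.0749
gripper_force: 0.0
```

Run:
```python
from h import *
o,c,q,d=snap("w7");T=cv2.Rodrigues(o["orientation"])[0];print(o["tcp_pos"],o["joints"].round(2))
P=cloud(d,c);h=cv2.cvtColor(q,cv2.COLOR_BGR2HSV);red=((h[...,0]<12)|(h[...,0]>170))&(h[...,1]>130)&(h[...,2]>40)
m=comp(red&(P[...,1]>.2),(0,0,512,384));rect(m,.0592,"pane",c,P);A=P[m];print("plane",np.linalg.lstsq(np.c_[A[:,:2],np.ones(len(A))],A[:,2],rcond=None)[0])
for z,nm,y0,y1 in((.062,"frame",.2,.3),(.078,"ring",.1,.2),(.0575,"low",.2,.3)):
    rect(comp((np.abs(P[...,2]-z)<.003)&(P[...,1]>y0)&(P[...,1]<y1),(0,0,512,384)),z,nm,c,P)
```

```text
[0.46495891 0.23974662 0.24437334] [-0.84  0.3   0.3   2.   -0.12  0.85  1.21]
pane n 4081 c [499.7 242.9] size [80.4 40.2] ang 5.46 z 58.7
plane [-0.21022567 -0.03503765  0.17291243]
frame n 3315 c [499.2 242.9] size [100.1  53.6] ang 5.43 z 61.4
ring n 1909 c [506.4 152.7] size [48.5 47.9] ang 12.29 z 77.7
low n 4048 c [502.2 243.3] size [83.6 42.5] ang 5.4 z 58.7
```

View pics/w7.png

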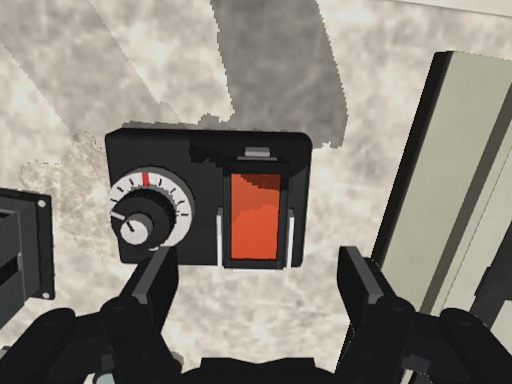

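The view shows the filter lying in the seat at (257,213); frame measured at (499.2, 242.9), 100 x 53.6 mm, yaw 5.43°. The dial is at (148,210), its line still pointing left. Next I move above the knob.

>>> drive_effector(
  rows=[
    [[-0.012, -0.037, 0.01, 0, 0, 0], [-0.024, -0.074, 0.02, 0, 0, 0], [-0.031, -0.0925, 0.044, 0, 0, 0], [-0.031, -0.0925, 0.044, 0, 0, 0], [-0.031, -0.0925, 0.044, 0, 0, 0]],
  ],
)

```text
clock: 9.8
tcp_pos: [0.5041, 0.1504, 0.195]
orientation: [0.19, -3.133, 0.002]
contact_force: [-0.2, 0.1, 0.7]
grip_width: 0.0749
gripper_force: 0.0
```

Create knob.py:
```python
from h import *
def knob(fn,yaw=.0943):
    f=np.load(fn+".npz");q,d=f["p"],f["d"];c=(f["K"],f["R"],f["t"]);P=cloud(d,c);h=cv2.cvtColor(q,cv2.COLOR_BGR2HSV)
    near=np.hypot(P[...,0]-.507,P[...,1]-.1517)<.045
    W=rect(comp(near&(np.abs(P[...,2]-.0915)<.004),(0,0,512,384)),.092,"fine",c,P);cf=np.array(cv2.minEnclosingCircle(W.astype(np.float32))[0])
    W=rect(comp(near&(np.abs(P[...,2]-.0775)<.004),(0,0,512,384)),.078,"ring",c,P);cr,rr=cv2.minEnclosingCircle(W.astype(np.float32));cr=np.array(cr);print("circle",cr,rr,"fine circle",cf)
    rel=lambda e:np.arctan2(np.sin(np.arctan2(e[...,1],e[...,0])-yaw-np.pi),np.cos(np.arctan2(e[...,1],e[...,0])-yaw-np.pi))
    g=q.min(-1).astype(float)
    for nm,z,ct,r0,r1,pol in(("ring line",.078,cr,13,23,1),("fine line",.092,cf,3,8,-1)):
        th=np.radians(np.arange(0,360,1.));rad=np.arange(r0,r1,.5)
        X=np.stack([ct[0]+np.outer(np.cos(th),rad),ct[1]+np.outer(np.sin(th),rad),np.full((360,len(rad)),z*1000)],-1)/1000
        C=X@c[1].T+c[2];u=(C[...,0]/C[...,2]*c[0][0,0]+c[0][0,2]).astype(np.float32);v=(C[...,1]/C[...,2]*c[0][1,1]+c[0][1,2]).astype(np.float32)
        s=pol*np.median(cv2.remap(g.astype(np.float32),u,v,cv2.INTER_LINEAR),1)
        i=s.argmax();k=np.arange(i-8,i+9)%360;w=np.clip(s[k]-np.median(s),0,None);off=(w*np.arange(-8,9)).sum()/w.sum()
        t=np.radians(i+off);print(nm,"angle",rel(np.array([np.cos(t),np.sin(t)])).round(4),"contrast",s[i]-np.median(s))
    red=near&((h[...,0]<12)|(h[...,0]>170))&(h[...,1]>130)&(np.abs(P[...,2]-.056)<.005);W=rect(comp(red,(0,0,512,384)),.056,"mark",c,P);e=W.mean(0)-cr;print("mark angle",rel(e),np.hypot(*e))
```

Run:
```python
from knob import *
knob("w4");o,c,q,d=snap("w8");print(o["tcp_pos"],o["joints"].round(2));knob("w8")
```

```text
fine n 845 c [507.4 152. ] size [20.  20.1] ang 7.15 z 91.6
ring n 3175 c [507.3 151.7] size [48.2 48.3] ang 53.78 z 77.6
circle [507.08877563 151.47888184] 24.66876983642578 fine circle [507.25234985 151.80621338]
ring line angle 1.167 contrast 109.47339
fine line angle 0.4645 contrast 122.45386
mark n 96 c [477.1 148.8] size [10.1  4.3] ang 3.03 z 56.5
mark angle -0.004585478440048729 30.246025603125343
[0.5041016  0.15041142 0.19502136] [-0.66  0.38  0.31  2.02 -0.17  0.76  1.44]
fine n 927 c [506.5 151.8] size [21.5 20.1] ang 15.32 z 91.6
ring n 3214 c [506.3 151.8] size [48.8 48.3] ang 25.0 z 77.6
circle [505.92971802 151.71603394] 24.77179527282715 fine circle [506.44296265 151.87503052]
ring line angle -3.0266 contrast 88.06348
fine line angle 0.5364 contrast 100.13818
mark n 117 c [477.1 149. ] size [10.3  4.6] ang 6.88 z 56.4
mark angle 0.006782053608484407 29.083514094930848
```

Units first: turns go in shares of 45 degrees. So -0.5 rad / 0.7854 = -0.6366.

>>> drive_effector(
  rows=[
    [[-0.0026, 0.001, 0, 0, 0, -0.1783], [-0.0026, 0.001, 0, 0, 0, -0.3565], [-0.0026, 0.001, 0.01, 0, 0, -0.5348], [-0.0026, 0.001, 0.025, 0, 0, -0.6366], [-0.0026, 0.001, 0.03, 0, 0, -0.6366]],
  ],
)

```text
clock: 10.35
tcp_pos: [0.5066, 0.1535, 0.1658]
orientation: [0.966, -2.989, -0.001]
contact_force: [0.5, -0.3, 0.1]
grip_width: 0.0749
gripper_force: 0.0
```

>>> drive_effector(
  rows=[
    [[0, 0, 0, 0, 0, 0], [0, 0, 0, 0, 0, 0]],
  ],
)

```text
clock: 10.55
tcp_pos: [0.5076, 0.1527, 0.1669]
orientation: [-0.96, 2.991, 0.0]
contact_force: [0.4, 0.0, 0.3]
grip_width: 0.0753
gripper_force: 0.0
```

Run:
```python
from h import *
for i in range(2):
    o,c,q,d=snap("w9");T=cv2.Rodrigues(o["orientation"])[0];e=np.array([.5066,.1517])-o["tcp_pos"][:2];print(o["tcp_pos"].round(4),"corr",T.T[:2,:2]@e,"joints",o["joints"].round(2),T[:,2].round(4))
```

```text
[0.5076 0.1527 0.1669] corr [ 0.00134308 -0.0002381 ] joints [-0.56  0.42  0.18  2.03 -0.12  0.7   1.89] [ 6.e-04  4.e-04 -1.e+00]
[0.5077 0.1526 0.1671] corr [ 1.40276944e-03 -8.79821748e-05] joints [-0.56  0.42  0.18  2.03 -0.12  0.7   1.89] [ 9.e-04  5.e-04 -1.e+00]
```

>>> drive_effector(
  rows=[
    [[0.0013, 0, 0.012, 0, 0, 0], [0.0013, 0, 0.025, 0, 0, 0], [0.0013, 0, 0.033, 0, 0, 0], [0.0013, 0, 0.033, 0, 0, 0]],
  ],
)

```text
clock: 11.05
tcp_pos: [0.5054, 0.1509, 0.1316]
orientation: [0.961, -2.988, 0.001]
contact_force: [-1.1, 0.3, 0.1]
grip_width: 0.0749
gripper_force: 0.0
```

>>> drive_effector(
  rows=[
    [[0, 0, 0, 0, 0, 0], [0, 0, 0, 0, 0, 0], [0, 0, 0, 0, 0, 0], [0, 0, 0, 0, 0, 0]],
  ],
  aperture=0.035,
  grip_force=25,
)

```text
clock: 11.45
tcp_pos: [0.5069, 0.1509, 0.1339]
orientation: [-0.961, 2.99, -0.001]
contact_force: [0.6, -2.2, 2.3]
grip_width: 0.0466
gripper_force: 26.0
```

In the tool's units: 0.6 rad / 0.7854 = 0.7639.

```bash
python3 -c "
from h import *
T=cv2.Rodrigues(r.get_obs()['orientation'])[0];print('yaw0',np.arctan2(T[1,0],T[0,0]))"
```

```text
yaw0 -2.5198362692182554
```

>>> drive_effector(
  rows=[
    [[0, 0, 0, 0, 0, 0.1528], [0, 0, 0, 0, 0, 0.3056], [0, 0, 0, 0, 0, 0.4584], [0, 0, 0, 0, 0, 0.6112], [0, 0, 0, 0, 0, 0.7639]],
  ],
)

```text
clock: 11.95
tcp_pos: [0.5068, 0.1513, 0.1339]
orientation: [-0.027, 3.14, 0.001]
contact_force: [0.3, -2.3, 1.7]
grip_width: 0.0471
gripper_force: 26.1
```

>>> drive_effector(
  rows=[
    [[0, 0, 0, 0, 0, 0.1528], [0, 0, 0, 0, 0, 0.3056], [0, 0, 0, 0, 0, 0.4584], [0, 0, 0, 0, 0, 0.6112], [0, 0, 0, 0, 0, 0.7219]],
  ],
)

```text
clock: 12.45
tcp_pos: [0.5068, 0.1516, 0.1339]
orientation: [0.851, 3.023, 0.002]
contact_force: [-0.2, -1.1, 1.6]
grip_width: 0.0467
gripper_force: 26.1
```

>>> drive_effector(
  rows=[
    [[0, 0, 0, 0, 0, 0], [0, 0, 0, 0, 0, 0]],
  ],
)

```text
clock: 12.65
tcp_pos: [0.5068, 0.1516, 0.1338]
orientation: [0.841, 3.026, 0.001]
contact_force: [-0.3, -0.1, 5.0]
grip_width: 0.0466
gripper_force: 26.3
```

Run:
```python
from knob import *
o,c,q,d=snap("w10");T=cv2.Rodrigues(o['orientation'])[0];print('yaw1',np.arctan2(T[1,0],T[0,0]))
```

```text
yaw1 2.5992642767383494
```

>>> drive_effector(
  rows=[
    [[0, 0, 0, 0, 0, 0], [0, 0, 0, 0, 0, 0], [0, 0, 0, 0, 0, 0]],
  ],
  aperture=0.075,
)

```text
clock: 13.0
tcp_pos: [0.506, 0.1513, 0.1331]
orientation: [-0.844, -3.025, 0.0]
contact_force: [-0.1, 0.7, -0.7]
grip_width: 0.0749
gripper_force: 0.0
```

>>> drive_effector(
  rows=[
    [[0, 0, -0.01, 0, 0, 0], [0, 0, -0.04, 0, 0, 0], [0, 0, -0.08, 0, 0, 0], [0, 0, -0.095, 0, 0, -0.1273], [0, 0, -0.095, 0, 0, -0.2546]],
  ],
)

```text
clock: 13.5
tcp_pos: [0.5078, 0.1516, 0.2317]
orientation: [0.532, 3.092, 0.005]
contact_force: [0.0, 0.3, -1.0]
grip_width: 0.0753
gripper_force: 0.0
```

>>> drive_effector(
  rows=[
    [[-0.015, 0.008, 0, 0, 0, -0.1528], [-0.03, 0.018, 0, 0, 0, -0.3056], [-0.0455, 0.027, 0, 0, 0, -0.4584], [-0.0455, 0.027, 0, 0, 0, -0.5857], [-0.0455, 0.027, 0, 0, 0, -0.5857]],
  ],
)

```text
clock: 14.0
tcp_pos: [0.5586, 0.161, 0.2289]
orientation: [-0.181, 3.136, -0.0]
contact_force: [-0.2, 0.1, -0.4]
grip_width: 0.0748
gripper_force: 0.0
```

Run:
```python
from knob import *
o,c,q,d=snap("w11");print(o["tcp_pos"]);knob("w11")
cv2.imwrite("pics/w11c.png",cv2.resize(q[:260,150:480],None,fx=2.2,fy=2.2))
```

```text
[0.55862268 0.16097971 0.22887526]
fine n 836 c [507.3 151.9] size [20.  19.6] ang 6.63 z 91.6
ring n 3184 c [507.2 151.9] size [48.4 48.1] ang 57.71 z 77.6
circle [506.96566772 151.98005676] 24.659433364868164 fine circle [507.36190796 151.98129272]
ring line angle 0.0054 contrast 103.22485
fine line angle 0.4645 contrast 111.993164
mark n 104 c [477. 149.] size [10.   4.2] ang 6.21 z 56.7
mark angle 0.009845794337264981 30.32013932122718
```

View pics/w11c.png

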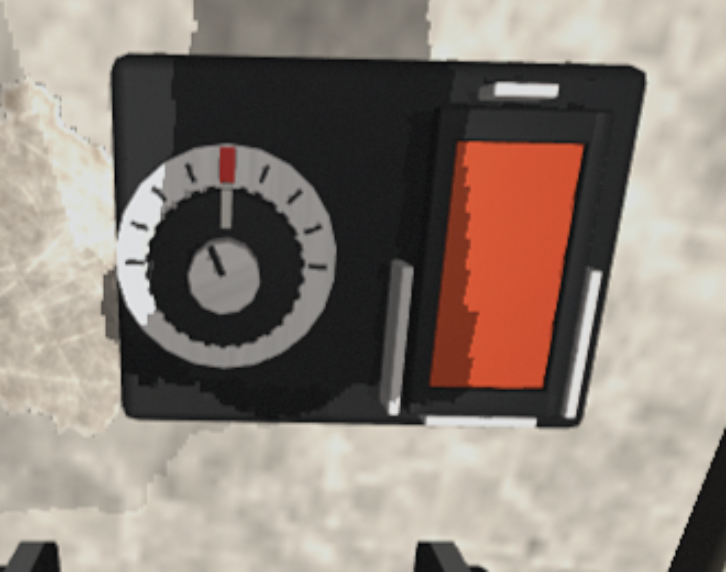

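The white line at (226,205) points at the red mark (227,165): ring 0.005 rad. The fine knob is unchanged (0.4645 before and after), and the filter lies in the seat between rails and stops. The robot is clear, so I hand in.

```bash
python3 -c "
from bench import r
print(r.hand_in())"
```

```text
the job is handed in; nothing more can be done
None
```

The job is handed in at about 14 s: filter_1 lies flat in the seat, the other three have settled in the magazine, the ring is within 0.01 rad of the red mark, and the fine knob reads the same as before; I did not go near the bottle or loupe, or measure them again at the end.

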